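# Engage and start the filament feeder

## Task

Engage and start the filament feeder: with the fingertips, push its orange lever from the white mark, past the click at the yellow mark, until it is fully home against the stop at the green mark; only then press the green start button right down and let it come back up. Push only: do not take the lever between the fingers, and leave the glue bottle, the little black chair and the calipers where they are.

Things in the scene. Friction and masses are not known exactly. Their poses are not given: they have to be found in the camera images.
- feeder: filament feeder, a box fixed to the bench, 140 (x) by 220 (y) by 70 mm high, black, grey top, blue display on its -x face towards the robot, 42 mm motor cube at its +x face. Origin: centre of its underside; z up. On its flat top a dark slot along y at x = +30 mm, y = -34 to +54 mm, with white, yellow and green marks on both sides at y = -20, +10 and +40 mm.
- lever_top (a point): centre of the flat top of the orange lever, 107 mm above the bench. The lever is an upright block 36 mm along the feeder's x, 16 mm along the feeder's y, and stands from 3 to 37 mm above the feeder's top. It cannot be lifted or turned. Site axes are parallel to the feeder's.
- lever (a joint): lever travel (m) along the feeder's +y: 0 white mark (a stop), 0.030 first detent (yellow), 0.060 second stop (green, fully home). Starts at 0 to 0.004. Two humps lie at 0.015 and 0.045: about 10 N pushes it over each (resisting over the 10 mm before), then it is drawn on for about 10 mm. Elsewhere only friction (2 N) holds it, so the last 5 mm to the second stop must be pushed as well.
- start_top (a point): centre of the top of the green round start button (28 mm across), 22 mm above the feeder's top, in a dark round housing (44 mm across, 12 mm high) at x = -40 mm, y = -25 mm in the feeder's frame. It is pressed straight down.
- start (a joint): start button travel in m: 0 up, 0.006 fully down (about 4 N, spring return).
- glue: bystander: white glue bottle with red cap, 44 mm across, 95 mm tall, upright on the bench beyond the feeder's +y end. Origin: centre of its underside.
- chair: bystander: little black printed model chair, 30 by 30 mm, 58 mm tall, 30 g, standing on the feeder's top near its +y end on the -x side. Origin: centre of its underside.
- calipers: bystander: steel calipers lying on the bench between the feeder and the robot, 230 mm long along their y, jaws towards their +x (reaching 53 mm), 12 mm high. Origin: middle of the beam's underside.

How it is judged (in metres and radians):
On the way, in this order (a step that is already met when the one before it is completed fails the run):
1. the lever is past its first detent and home at the second stop (value of joint lever above 0.057 m), for 0.2 s.
2. the start button is pressed down (value of joint start above 0.0042 m and value of joint lever above 0.057 m), for 0.05 s.
At the end, for the whole second after the job is handed in: The lever stands at the second stop (within 3 mm of its 60 mm travel), the start button has been pressed at least 4.2 mm after that and is up again, and glue bottle and calipers are within 20 mm, the chair within 15 mm, of where they stood, bottle and chair upright (value of joint lever above 0.057 m and value of joint start below 0.0015 m and distance of each of glue, calipers from where it was at the start of the episode below 0.02 m and distance of chair from where it was at the start of the episode below 0.015 m and angle between each of glue, chair's own z axis and vertical below 0.2 rad); the robot touches nothing.
It fails at once if the start button is pressed while the lever is not home (value of joint start above 0.003 m and value of joint lever below 0.055 m).
It fails at once if the lever is taken between the fingers (the grasp point is in or just above the lever) (y of the grasp point in the frame of lever_top between -0.008 and 0.008 m and x of the grasp point in the frame of lever_top between -0.022 and 0.022 m and z of the grasp point in the frame of lever_top below 0.012 m).
It fails at once if the glue bottle is lifted, pushed away or tipped (distance of glue from where it was at the start of the episode above 0.03 m or angle between glue's own z axis and vertical above 0.4 rad).
It fails at once if the chair is lifted, pushed away or tipped (distance of chair from where it was at the start of the episode above 0.025 m or angle between chair's own z axis and vertical above 0.4 rad).
It fails at once if the calipers are lifted or pushed away (distance of calipers from where it was at the start of the episode above 0.03 m).
It also fails if it takes over 42 s, if anything falls off the work surface, if the arm or the gripper's body presses on something with over 40 N, if the wrist force passes 120 N, or if a joint passes its speed limit or range.

## Robot

A 7-joint arm with a two-finger parallel gripper is mounted at the origin on the work surface. World frame = base frame: x ahead of the robot, y to its left, z up, the work surface at z = 0. Lengths are in mm, angles in rad, forces in N, time in s.
With the tool pointing down it reaches from about 425 to 875 mm from the base axis. Payload 8.4 kg.
Tool frame: the origin (TCP) lies between the finger pads; the fingertips stand 8 mm ahead of it and the grasp point (between the pads) lies 11 mm behind it; z points along the fingers, y is the line along which they close (so a half turn about z gives the same grasp; the last joint's range is limited). The gripper opens to 87 mm and grips with 3 to 60 N. Pads are 19 mm wide; open, the fingers measure 117 mm over their backs; the gripper's body (75 mm by 190 mm) begins 51 mm behind the grasp point.
Start: joints at [-1.415, 0.333, 0.04, 1.465, -0.013, 1.343, -0.059], TCP at [163.836, 628.985, 230.546] pointing down, gripper open.
Joint ranges: [-2.58, 2.58], [-0.38, 2.09], [-1.3, 1.39], [0.25, 2.4], [-1.5, 4.64], [0.08, 2.09], [-2.65, 2.65]. Speed limits (rad/s): [2.22, 2.22, 2.79, 2.79, 3.14, 3.14, 3.14].

## Interface

Orientations are given as a 3x3 rotation matrix whose columns are the frame's x, y, z axes.
In Python, from workcell import sensors, imaging, ticket gives the robot as it stands.
- The arm moves only by the tool play_rows, never from a script. Its argument "series" is a list of rows, each a list of 5 numbers: the opening, from -1 (shut) to 1 (fully open), so that 0 is half open, then the shift along the tool's x, y, z in m, then the turn about the tool's z in degrees. In form: [[claw, x, y, z, spin], ...]. A call has 1 to 5 rows; each row shifts and turns the commanded pose from where the row before left it, along the tool's axes as they then stand; what a row does not reach is not made up. A row lasts 1/12 s, in which the tool goes at most 41.7 mm and 7.16 degrees, less where a joint would pass 70% of its speed; a pose out of reach is approached as far as the arm can. A call with a gripper value outside its range is refused whole. The fingers move at their own pace and stop on an object; "grip_force" is the grip in N (left out, the last holds). Time passes only in rows, so rows that do not move let the fingers close. It gives the time, the measured TCP pose, the force, the opening and the grip force at its end, in the units of the state.
- sensors.observe(): the state, without advancing time (a new reading comes with each control period).
- imaging.snapshot(name): name is "side" or "top" or "wrist"; returns the picture (420x560x3 uint8, red, green, blue); there is no depth.
- imaging.camera_params(name): a dict with "K" (3x3 intrinsics, pixels), "eye" and "orientation" of the camera in the world. Camera axes: x right, y down, z forward; pixel columns grow to the right and rows downward; lengths in mm; the calibration is good to about 2 mm. A picture is of the moment at which its call begins: read the wrist's pose just before it. camera_params takes no time and is no camera call; for the wrist camera it gives the pose at the moment of the call.
- ticket.sign_off(): hands the job in; it is judged then, once.
Trained networks look in the newest picture that a camera, given by its name, has taken for a name from the list of things; names that differ only in an ending like _2 or _b are one class to them, and where a whole thing is asked for, a point or a joint stands for the part that bears it (a point fixed in the world has none). Each returns a list of dicts, best first, with "p" (0 to 1); they miss things now and then, are a little off and sometimes report something else, mostly with a low value. They report only what shows in the picture. A call takes as long as a camera call.
- imaging.masks_of(label, camera): "region" (420x560 bool, what is visible of it) and "bbox" ([left, top, right, bottom] in pixels, round what is visible of it).
The state is a dict: "time_s": time; "joint_positions": joint angles; "joint_velocities": joint speeds; "joint_efforts": joint torques, N m; "tool_pos": TCP position; "tcp_rot": TCP orientation; "ft_force": force on the tool from outside, world axes, zero at the start; "ft_torque": the same for the moment, N m; "width": opening from 0.0 (shut) to 1.0 (fully open); "grip_force": force on a finger pad.
Only numpy, scipy, OpenCV 4.12 (cv2) and the standard library are available. Lean on these libraries where they do the work, as an engineer would, in place of code of your own. Each camera call takes 0.05 s, during which the arm holds its last target. There are 200 camera calls.

## Working session

There is one attempt and no reset: what is moved stays moved. The work goes in short steps, Python scripts to look and compute and a tool call to move; the robot and the scene stay as the last step left them, time stands still between calls to the robot, and variables do not carry over. Pictures are saved under pics/ and viewed, at most 10 in all, crops included, and the job is handed in when it is done.

Besides the shell and the picture viewer there is one more tool, called after "Call:" as name([rows], argument=value, ...), one row to a line, values as JSON. play_rows: Moves the arm, as the interface text tells. Its arguments: {"type":"object","properties":{"series":{"type":"array"},"grip_force":{"type":"number"}},"required":["series"]}

```bash
mkdir -p pics; cat > h.py <<'E'
import numpy as np, cv2
from workcell import sensors, imaging, ticket
def ray(cam,uv,z):
    p=imaging.camera_params(cam);K=np.array(p["K"]);R=np.array(p["orientation"]);e=np.array(p["eye"])
    d=R@np.linalg.solve(K,[uv[0],uv[1],1.]);return e+d*(z-e[2])/d[2]
def proj(cam,P):
    p=imaging.camera_params(cam);K=np.array(p["K"]);R=np.array(p["orientation"]);e=np.array(p["eye"])
    q=K@(R.T@(np.array(P)-e));return q[:2]/q[2]
def cen(label,cam):
    m=imaging.masks_of(label,cam)
    return [(round(float(d["p"]),2),np.argwhere(d["region"])[:,::-1].mean(0).round(1),[int(v) for v in d["bbox"]]) for d in m[:2]]
E
python3 - <<'E'
from h import *
s=sensors.observe();print(s["tool_pos"],np.round(s["tcp_rot"],3),s["time_s"])
ims=[]
for c in("top","side"):
    im=imaging.snapshot(c);ims.append(im)
    p=imaging.camera_params(c);print(c,np.round(p["eye"]),np.round(p["orientation"],2).tolist())
    for l in("feeder","lever_top","start_top","glue","chair","calipers"):print(l,cen(l,c))
cv2.imwrite("pics/top.png",ims[0][...,::-1]);cv2.imwrite("pics/side.png",ims[1][...,::-1])
E
```

```text
[163.74855111 628.56584773 229.65137486] [[-0.968  0.252 -0.   ]
 [ 0.252  0.968 -0.002]
 [-0.    -0.002 -1.   ]] 0.0
top [390. 107. 799.] [[0.0, -0.98, 0.19], [-1.0, -0.01, -0.03], [0.03, -0.19, -0.98]]
feeder [(0.66, array([383.3, 219.8]), [300, 165, 455, 279])]
lever_top [(0.71, array([400.9, 200.1]), [393, 189, 411, 210])]
start_top [(0.62, array([395. , 245.8]), [386, 236, 403, 255])]
glue [(0.98, array([284.7, 178.1]), [273, 160, 303, 199]), (0.43, array([330.3, 221.5]), [318, 208, 344, 238])]
chair [(0.78, array([330.1, 221.2]), [319, 206, 344, 236])]
calipers [(0.8, array([327.6, 306.2]), [272, 268, 409, 332]), (0.31, array([394.8, 245.6]), [386, 236, 406, 256])]
side [ 104. -295.  634.] [[0.71, -0.48, 0.52], [-0.71, -0.49, 0.51], [0.01, -0.73, -0.68]]
feeder [(0.65, array([361.3, 288. ]), [283, 211, 440, 364])]
lever_top []
start_top [(0.79, array([347.8, 283.9]), [336, 274, 352, 292]), (0.39, array([313.1, 202.3]), [300, 182, 326, 224])]
glue [(0.7, array([313. , 201.8]), [299, 184, 322, 226])]
chair [(0.79, array([313.5, 227.7]), [298, 208, 326, 252])]
calipers [(0.77, array([260.4, 320.5]), [217, 260, 309, 389])]
```

View pics/top.png

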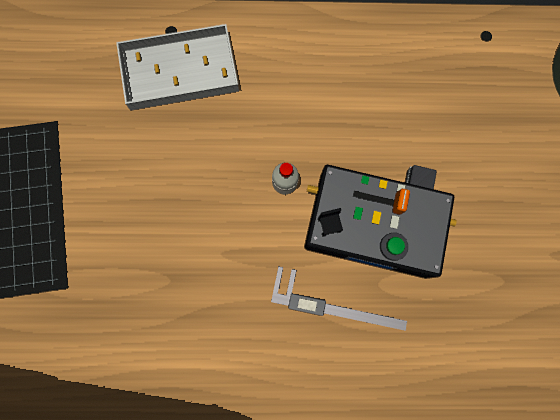

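View pics/side.png

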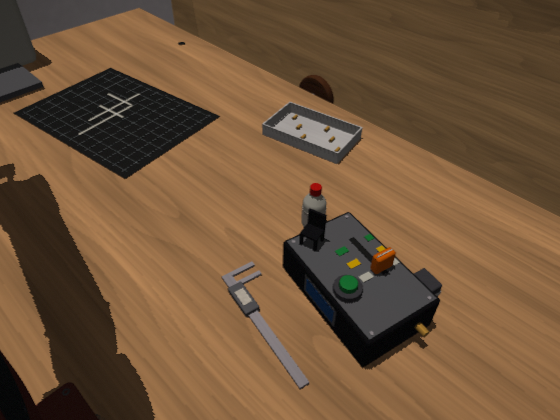

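The top view shows the feeder with the lever at (402,200), the button at (396,246), the chair at (330,221) and the glue at (286,175). The feeder's +y runs image-left and slightly up.

```bash
python3 - <<'E'
from h import *
im=imaging.snapshot("top")
hsv=cv2.cvtColor(im,cv2.COLOR_RGB2HSV)
C=[ray("top",c,70)[:2] for c in((327,166),(454,195),(439,276),(307,248))]
print(np.round(C,1), 'centre',np.mean(C,0))
y=((C[0]-C[1])+(C[3]-C[2]));print("yaw",np.degrees(np.arctan2(-y[0],y[1])))
m=imaging.masks_of("feeder","top")[0]["region"].astype(np.uint8)
print("button",ray("top",(395.5,246),92))
o=cv2.inRange(hsv,(3,150,120),(18,255,255));o[:150]=0;o[:,:380]=0;o[:,425:]=0;o[260:]=0
n,l,st,ce=cv2.connectedComponentsWithStats(o);print(st,ce)
print("lever mask",ray("top",(401.5,200),100),"chair",ray("top",(330,221),90),"glue",ray("top",(286,171),92))
print("side btn",ray("side",(348,283.5),92))
big=cv2.resize(im[150:290,260:470],None,fx=3.8,fy=3.8,interpolation=cv2.INTER_CUBIC)
cv2.imwrite("pics/c.png",big[...,::-1])
E
```

```text
[[ 598.4   18. ]
 [ 551.1 -188.6]
 [ 420.4 -155.6]
 [ 463.9   52. ]] centre [508.43837192 -68.53113585]
yaw -12.357703158156054Traceback (most recent call last):
  File "<stdin>", line 7, in <module>
IndexError: list index out of range
```

```bash
python3 - <<'E'
from h import *
im=imaging.snapshot("top")
hsv=cv2.cvtColor(im,cv2.COLOR_RGB2HSV)
print("button",ray("top",(395.5,246),92))
o=cv2.inRange(hsv,(3,170,120),(14,255,255));o[:180]=0;o[:,:385]=0;o[:,418:]=0;o[225:]=0
n,l,st,ce=cv2.connectedComponentsWithStats(o);print(st[1:],ce[1:])
print("lever mask",ray("top",(401.5,200),100),"chair",ray("top",(330,221),90),"glue",ray("top",(286,171),92))
print("side btn",ray("side",(348,283.5),92))
big=cv2.resize(im[150:290,260:470],None,fx=3.8,fy=3.8,interpolation=cv2.INTER_CUBIC)
cv2.imwrite("pics/c.png",big[...,::-1])
E
```

```text
button [465.16422893 -82.94932675  92.        ]
[[397 189  13  22 165]] [[402.90909091 199.6969697 ]]
lever mask [535.95571163 -93.44426122 100.        ] chair [504.02092363  17.32094776  90.        ] glue [583.35211863  85.83198545  92.        ]
side btn [464.1636191  -85.67909819  92.        ]
```

View pics/c.png

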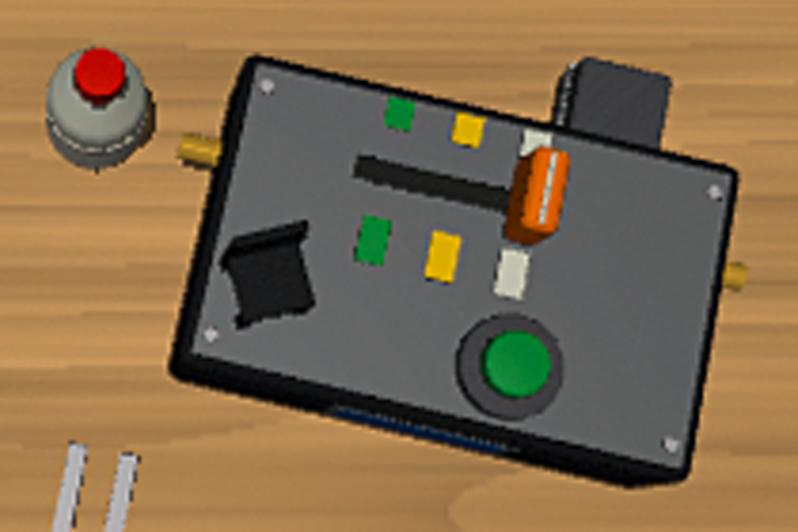

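The close-up agrees with the numbers: feeder centre is about (508,-68), yaw -12.4°, and the lever is at the white mark. I'll shut the fingers and travel over in two legs.

Call:
play_rows([
  [-1,-0.036,-0.018,0,-0.4],
  [-1,-0.036,-0.018,0,-0.4],
  [-1,-0.036,-0.018,0,-0.4],
  [-1,-0.036,-0.018,0,-0.4],
  [-1,-0.036,-0.018,0,-0.4],
], grip_force=20)

```text
time_s: 1.27
tool_pos: [318.4, 497.2, 230.8]
tcp_rot: [[-0.976, 0.218, 0.0], [0.218, 0.976, 0.0], [-0.0, 0.0, -1.0]]
ft_force: [0.5, 1.3, 0.4]
width: 0.706
grip_force: 0.0
```

Call:
play_rows([
  [-1,-0.036,-0.018,0,0],
  [-1,-0.036,-0.018,0,0],
  [-1,-0.036,-0.018,0,0],
  [-1,-0.036,-0.018,0,0],
  [-1,-0.036,-0.018,0,0],
])

```text
time_s: 1.68
tool_pos: [474.5, 370.1, 230.9]
tcp_rot: [[-0.976, 0.218, 0.0], [0.218, 0.976, 0.0], [-0.0, 0.001, -1.0]]
ft_force: [1.1, 1.6, 0.3]
width: 0.329
grip_force: 0.0
```

```bash
cat >> h.py <<'E'
Cn=np.array([508.4,-68.5]);yw=np.radians(-12.36)
Rf=np.array([[np.cos(yw),-np.sin(yw)],[np.sin(yw),np.cos(yw)]])
def go(fx,fy,z):
    s=sensors.observe();R=np.array(s["tcp_rot"]);p=np.array(s["tool_pos"])
    t=np.r_[Cn+Rf@[fx,fy],z]
    print("t",s["time_s"],"p",p.round(1),"feeder",(Rf.T@(p[:2]-Cn)).round(1),"d_tool",(R.T@(t-p)).round(1),"yaw err",round(float(np.degrees(np.arctan2(R[0,1],R[1,1]))-12.36),2),"w",s["width"],np.round(s["ft_force"],1))
E
python3 -c "
from h import *
go(30,-65,230)"
```

```text
t 1.6833 p [474.5 370.1 230.9] feeder [-127.   421.2] d_tool [-159.  -485.5    0.7] yaw err 0.23 w 0.3293035633254208 [1.1 1.6 0.3]
```

Call:
play_rows([
  [-1,-0.012,-0.037,0,0],
  [-1,-0.012,-0.037,0,0],
  [-1,-0.012,-0.037,0,0],
  [-1,-0.012,-0.037,0,0],
  [-1,-0.012,-0.037,0,0],
])

```text
time_s: 2.1
tool_pos: [491.3, 176.0, 230.7]
tcp_rot: [[-0.976, 0.218, 0.0], [0.218, 0.976, 0.0], [-0.0, 0.0, -1.0]]
ft_force: [0.0, 0.9, 0.7]
width: 0.019
grip_force: 0.0
```

Call:
play_rows([
  [-1,-0.012,-0.037,0,0],
  [-1,-0.012,-0.037,0,0],
  [-1,-0.012,-0.037,0,0],
  [-1,-0.012,-0.037,0,0],
  [-1,-0.012,-0.037,0,0],
])

```text
time_s: 2.52
tool_pos: [509.4, -17.6, 230.9]
tcp_rot: [[-0.976, 0.218, 0.001], [0.218, 0.976, 0.001], [-0.001, 0.001, -1.0]]
ft_force: [0.7, -0.0, -0.2]
width: 0.003
grip_force: 0.0
```

Call:
play_rows([
  [-1,-0.013,-0.037,0,0],
  [-1,-0.013,-0.037,0,0],
  [-1,-0.013,-0.037,0,0],
  [-1,0,0,0,0],
  [-1,0,0,0,0],
])

```text
time_s: 2.93
tool_pos: [523.1, -135.3, 230.7]
tcp_rot: [[-0.975, 0.223, 0.0], [0.223, 0.975, -0.001], [-0.0, -0.001, -1.0]]
ft_force: [0.9, 0.7, 0.1]
width: 0.003
grip_force: 0.0
```

```bash
python3 - <<'E'
from h import *
go(30,-65,100)
im=imaging.snapshot("wrist");cv2.imwrite("pics/w.png",im[...,::-1])
for l in("lever_top","start_top","chair"):print(l,cen(l,"wrist"))
hsv=cv2.cvtColor(im,cv2.COLOR_RGB2HSV)
for P in([464.5,-84.3,92],np.r_[Cn+Rf@[30,-20],107]):print(proj("wrist",P))
E
```

```text
t 2.9333 p [ 523.1 -135.3  230.7] feeder [ 28.7 -62.1] d_tool [ -1.3  -2.8 130.7] yaw err 0.53 w 0.0033136667573479103 [0.9 0.7 0.1]
lever_top [(0.63, array([324.1, 202.8]), [313, 180, 334, 223])]
start_top [(0.56, array([320.4, 131.9]), [310, 121, 336, 144])]
chair [(0.85, array([436.2, 147.2]), [406, 121, 471, 170]), (0.5, array([333.4, 166.2]), [226, 100, 450, 241])]
[316.81476701 130.10989825]
[321.24304361 204.83679928]
```

View pics/w.png

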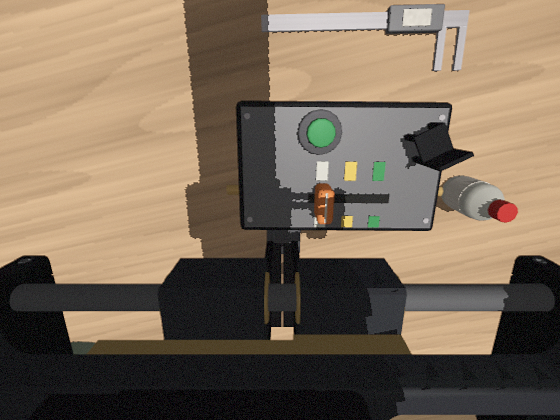

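The wrist view shows the lever at (324,203) and the button at (320,132), about 3 mm from prediction. Next I'll lower behind the lever.

Call:
play_rows([
  [-1,-0.001,-0.003,0.03,-0.5],
  [-1,0,0,0.03,0],
  [-1,0,0,0.03,0],
  [-1,0,0,0.03,0],
  [-1,0,0,0.02,0],
])

```text
time_s: 3.55
tool_pos: [522.8, -133.8, 88.0]
tcp_rot: [[-0.978, 0.207, -0.002], [0.207, 0.978, 0.001], [0.002, 0.0, -1.0]]
ft_force: [-1.0, 1.0, 0.2]
width: 0.003
grip_force: 0.0
```

Call:
play_rows([
  [-1,0,0.004,0,0],
  [-1,0,0.004,0,0],
  [-1,0,0.004,0,0],
  [-1,0,0.004,0,0],
  [-1,0,0.004,0,0],
])

```text
time_s: 3.97
tool_pos: [529.2, -115.3, 92.1]
tcp_rot: [[-0.978, 0.209, 0.003], [0.209, 0.978, 0.0], [-0.002, 0.001, -1.0]]
ft_force: [0.3, 0.3, 0.2]
width: 0.006
grip_force: 0.0
```

```bash
python3 -c "
from h import *
go(30,20,90)"
```

```text
t 3.9667 p [ 529.2 -115.3   92.1] feeder [ 30.3 -41.3] d_tool [-0.  61.3  2.2] yaw err -0.31 w 0.005600255033580306 [0.3 0.3 0.2]
```

Call:
play_rows([
  [-1,0,0.005,0,0],
  [-1,0,0.005,0,0],
  [-1,0,0.005,0,0],
  [-1,0,0.005,0,0],
  [-1,0,0.005,0,0],
])

```text
time_s: 4.38
tool_pos: [533.5, -94.3, 91.6]
tcp_rot: [[-0.977, 0.212, 0.001], [0.212, 0.977, -0.003], [-0.002, -0.002, -1.0]]
ft_force: [-0.7, -7.0, 6.1]
width: 0.006
grip_force: 4.0
```

Call:
play_rows([
  [-1,0,0.005,0,0],
  [-1,0,0.005,0,0],
  [-1,0,0.005,0,0],
  [-1,0,0.005,0,0],
  [-1,0,0.005,0,0],
])

```text
time_s: 4.8
tool_pos: [538.7, -69.5, 91.2]
tcp_rot: [[-0.977, 0.211, 0.001], [0.211, 0.977, -0.003], [-0.001, -0.003, -1.0]]
ft_force: [0.2, -11.0, 5.0]
width: 0.006
grip_force: 5.6
```

Call:
play_rows([
  [-1,0,0.003,0,0],
  [-1,0,0.002,0,0],
  [-1,0,0.002,0,0],
  [-1,0,0.002,0,0],
  [-1,0,0,0,0],
])

```text
time_s: 5.22
tool_pos: [540.3, -57.5, 90.5]
tcp_rot: [[-0.978, 0.209, -0.0], [0.209, 0.978, 0.0], [0.0, 0.0, -1.0]]
ft_force: [0.3, -0.7, 0.7]
width: 0.003
grip_force: 0.8
```

```bash
python3 -c "
from h import *
go(30,20,90)
imaging.snapshot('side')
print(cen('lever_top','side'), [proj('side',np.r_[Cn+Rf@[30,y],107]).round(1) for y in (-20,10,40)])"
```

```text
t 5.2167 p [540.3 -57.5  90.5] feeder [28.8 17.6] d_tool [-1.2  2.4  0.5] yaw err -0.31 w 0.002555378582107905 [ 0.3 -0.7  0.7]
[] [array([383. , 254.1]), array([369.6, 241.3]), array([357. , 229.2])]
```

Over the second hump, with no force now. I'll keep pushing until a firm stop is felt.

Call:
play_rows([
  [-1,0,0.002,0,0],
  [-1,0,0.002,0,0],
  [-1,0,0.001,0,0],
  [-1,0,0.001,0,0],
  [-1,0,0,0,0],
])

```text
time_s: 5.73
tool_pos: [541.1, -53.1, 90.3]
tcp_rot: [[-0.978, 0.21, -0.001], [0.21, 0.978, -0.001], [0.001, -0.001, -1.0]]
ft_force: [-2.0, -4.0, 0.6]
width: 0.006
grip_force: 2.0
```

Call:
play_rows([
  [-1,0,0.002,0,0],
  [-1,0,0.001,0,0],
  [-1,0,0.001,0,0],
  [-1,0,0,0,0],
  [-1,0,0,0,0],
])

```text
time_s: 6.15
tool_pos: [541.2, -52.5, 90.3]
tcp_rot: [[-0.977, 0.213, -0.002], [0.213, 0.977, -0.004], [0.001, -0.004, -1.0]]
ft_force: [-4.3, -14.4, 2.4]
width: 0.004
grip_force: 7.4
```

Call:
play_rows([
  [-1,0,0.002,0,0],
  [-1,0,0.001,0,0],
  [-1,0,0,0,0],
  [-1,0,0,0,0],
  [-1,0,0,0,0],
])

```text
time_s: 6.57
tool_pos: [541.2, -52.1, 90.3]
tcp_rot: [[-0.977, 0.215, -0.003], [0.215, 0.977, -0.006], [0.001, -0.007, -1.0]]
ft_force: [-6.3, -21.7, 4.2]
width: 0.003
grip_force: 11.4
```

Call:
play_rows([
  [-1,0,-0.006,0,0],
  [-1,0,-0.014,0,0],
  [-1,0,-0.02,-0.01,0],
  [-1,0,-0.02,-0.03,0],
  [-1,0,-0.01,-0.03,0],
])

```text
time_s: 6.98
tool_pos: [526.8, -115.9, 160.5]
tcp_rot: [[-0.977, 0.211, -0.003], [0.211, 0.977, -0.0], [0.003, -0.001, -1.0]]
ft_force: [0.1, -0.0, 1.4]
width: 0.008
grip_force: 0.0
```

```bash
python3 - <<'E'
from h import *
go(-40,-23,130)
out=[]
im=imaging.snapshot("top");print(cen("lever_top","top"),[proj('top',np.r_[Cn+Rf@[30,y],107]).round(1) for y in (-20,10,40)])
out.append(cv2.resize(im[150:290,260:470],(600,400),interpolation=cv2.INTER_CUBIC))
im=imaging.snapshot("wrist");print(cen("lever_top","wrist"),cen("start_top","wrist"),[proj('wrist',np.r_[Cn+Rf@[30,y],107]).round(1) for y in (10,40)],proj('wrist',np.r_[Cn+Rf@[-40,-25],92]))
cv2.imwrite("pics/w2.png",im[...,::-1]);cv2.imwrite("pics/t2.png",out[0][...,::-1])
E
```

```text
t 6.9833 p [ 526.8 -115.9  160.5] feeder [ 28.1 -42.4] d_tool [68.  19.6 30.7] yaw err -0.16 w 0.008028886785472544 [ 0.1 -0.   1.4]
[(0.76, array([363.6, 192.5]), [355, 180, 372, 205])] [array([403.5, 200.7]), array([384.4, 196.5]), array([365.3, 192.3])]
[(0.7, array([383. , 223.3]), [365, 196, 402, 249])] [(0.74, array([305.6, 132.7]), [290, 116, 322, 152])] [array([348.8, 231.2]), array([389.1, 231.3])] [302.81640921 133.01643657]
```

View pics/w2.png

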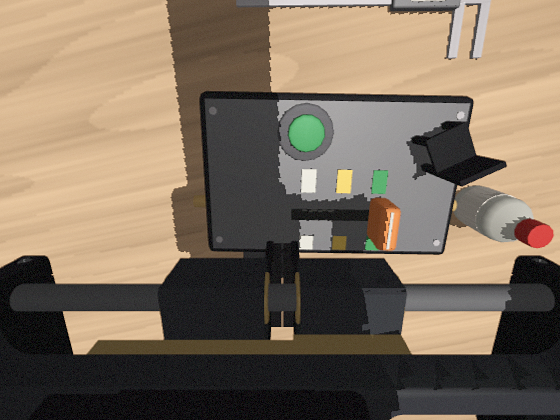

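View pics/t2.png

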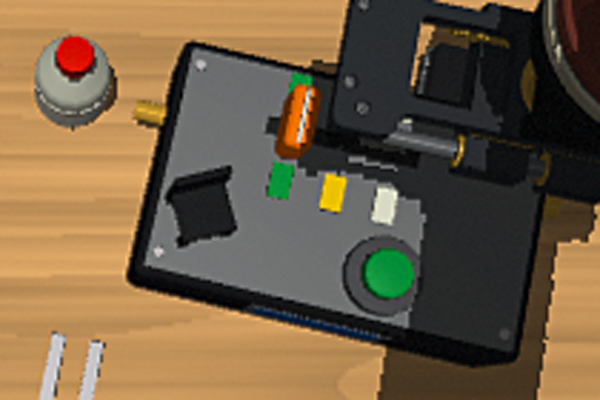

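The lever stands at the green mark in both views (top (363,192), wrist (383,223)), and it stopped dead there at 22 N. Now the button.

Call:
play_rows([
  [-1,0.034,0.01,0,0],
  [-1,0.034,0.0095,0,0],
  [-1,0,0,0.025,0],
  [-1,0,0,0.025,0],
  [-1,0,0,0,0],
])

```text
time_s: 7.65
tool_pos: [462.7, -79.1, 106.5]
tcp_rot: [[-0.978, 0.207, -0.006], [0.207, 0.978, 0.001], [0.006, -0.001, -1.0]]
ft_force: [-0.9, -0.1, -1.2]
width: 0.005
grip_force: 0.0
```

```bash
python3 -c "
from h import *
go(-40,-23,94)"
```

```text
t 7.65 p [462.7 -79.1 106.5] feeder [-42.4 -20.1] d_tool [-2.5 -2.9 12.5] yaw err -0.4 w 0.004651019267796231 [-0.9 -0.1 -1.2]
```

Call:
play_rows([
  [-1,-0.002,-0.002,0.004,0],
  [-1,0,0,0.004,0],
  [-1,0,0,0.003,0],
  [-1,0,0,0.003,0],
  [-1,0,0,0,0],
])

```text
time_s: 8.07
tool_pos: [468.1, -83.5, 96.7]
tcp_rot: [[-0.978, 0.21, 0.001], [0.21, 0.978, -0.001], [-0.001, -0.0, -1.0]]
ft_force: [0.7, -0.5, 2.3]
width: 0.003
grip_force: 1.4
```

Call:
play_rows([
  [-1,0,0,0.001,0],
  [-1,0,0,0.001,0],
  [-1,0,0,0.001,0],
  [-1,0,0,0,0],
  [-1,0,0,0,0],
])

```text
time_s: 8.48
tool_pos: [468.1, -83.5, 94.3]
tcp_rot: [[-0.978, 0.21, 0.001], [0.21, 0.978, 0.0], [-0.001, 0.0, -1.0]]
ft_force: [-1.3, -0.9, 9.2]
width: 0.004
grip_force: 4.8
```

Call:
play_rows([
  [-1,0,0,0.002,0],
  [-1,0,0,0,0],
  [-1,0,0,0,0],
  [-1,0,0,0,0],
])

```text
time_s: 8.82
tool_pos: [468.3, -83.5, 93.8]
tcp_rot: [[-0.978, 0.21, 0.001], [0.21, 0.978, 0.001], [-0.001, 0.001, -1.0]]
ft_force: [-10.4, -0.9, 31.3]
width: 0.01
grip_force: 16.2
```

Call:
play_rows([
  [-1,0,0,-0.01,0],
  [-1,0,0,-0.03,0],
  [-1,0,0,-0.04,0],
  [-1,0,0,-0.03,0],
  [-1,0,0,0,0],
])

```text
time_s: 9.23
tool_pos: [470.1, -83.5, 207.1]
tcp_rot: [[-0.978, 0.21, 0.008], [0.21, 0.978, 0.001], [-0.007, 0.003, -1.0]]
ft_force: [0.4, -0.3, -0.2]
width: 0.005
grip_force: 0.0
```

```bash
python3 - <<'E'
from h import *
go(-40,-23,200)
im=imaging.snapshot("wrist");print(cen("lever_top","wrist"),[proj('wrist',np.r_[Cn+Rf@[30,y],107]).round(1) for y in (10,40)])
cv2.imwrite("pics/w3.png",im[...,::-1])
E
```

```text
t 9.2333 p [470.1 -83.5 207.1] feeder [-34.2 -22.9] d_tool [ 5.9 -0.1  7.1] yaw err -0.24 w 0.005403329523190031 [ 0.4 -0.3 -0.2]
[(0.71, array([342. , 252.8]), [331, 247, 351, 258])] [array([316.7, 278.8]), array([348.5, 278.9])]
```

View pics/w3.png

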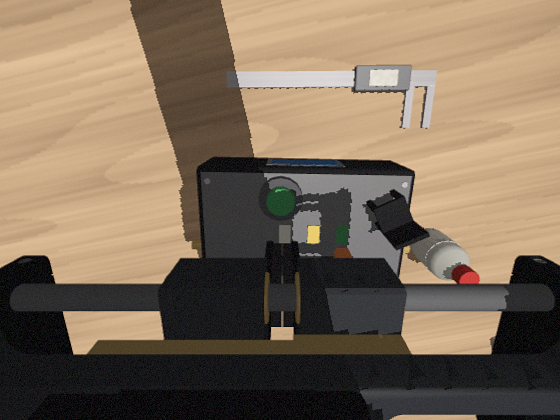

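The button (281,201) is up and the lever (342,252) is still at the green mark. The chair, glue and calipers haven't moved, and the arm is clear, so I'm handing in.

```bash
python3 -c "
from workcell import ticket
print(ticket.sign_off())"
```

```text
the job is handed in; nothing more can be done
None
```

I pushed the lever fully home at the green mark, then pressed the start button right down and let it back up, and handed the job in at about 9 s; the sign-off returned no verdict, but the last wrist picture showed the glue bottle, chair and calipers where they were.

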